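# Show a glaze test tile to the inspection camera

### The arm

A 7-joint arm with a two-finger parallel gripper is mounted at the origin on the work surface. World frame = base frame: x ahead of the robot, y to its left, z up, the work surface at z = 0. Lengths are in m, angles in rad, forces in N, time in s.
With the tool pointing down it reaches from about 0.425 to 0.925 m from the base axis. Payload 6.8 kg.
Tool frame: the origin (TCP) lies at the very end of the fingers, on their centre line; the grasp point (between the pads) lies 19 mm behind it; z points along the fingers, y is the line along which they close (so a half turn about z gives the same grasp; the last joint's range is limited). The gripper opens to 85 mm and grips with 20 to 120 N. Pads are 22 mm wide; open, the fingers measure 114 mm over their backs; the gripper's body (76 mm by 85 mm) begins 54 mm behind the grasp point. The pads swing forward as they close: fully open they stand 13 mm farther back than shut.
Start: joints at [-1.232, 0.477, 0.022, 1.555, -0.011, 1.109, -0.083], TCP at [0.292, 0.609, 0.231] pointing down, gripper open.
Joint ranges: [-2.96, 2.96], [-0.34, 2.1], [-1.41, 1.46], [0.24, 2.44], [-1.37, 4.51], [0.17, 1.92], [-2.96, 2.96]. Speed limits (rad/s): [2.39, 2.39, 3.14, 3.14, 3.14, 3.14, 3.14].

### API

Orientations are given as a unit quaternion [w, x, y, z].
In Python, from station import get_obs, read_camera, hand_in gives the robot as it stands.
- The arm moves only by the tool arm_command, never from a script. Its argument "commands" is one flat list of numbers, 7 for each row, row after row: the shift along the tool's x, y, z in m, then the turn, a rotation vector about the tool's x, y, z in degrees, then the opening, from 0 (shut) to 1 (fully open). In form: [tx, ty, tz, rx, ry, rz, fingers, tx, ty, tz, rx, ry, rz, fingers, ...]. A call has 1 to 8 rows; each row is the pose to reach, as a shift and turn from the pose commanded when the call began, along the tool's axes at that moment; what a row does not reach only later rows make up. A row lasts 1/10 s, in which the tool goes at most 50 mm and 8.59 degrees, less where a joint would pass 70% of its speed; a pose out of reach is approached as far as the arm can. A call with a gripper value outside its range is refused whole. The fingers move at their own pace and stop on an object; "force" is the grip in N (left out, the last holds). Time passes only in rows, so rows that repeat a pose let the fingers close. It gives the time, the measured TCP pose, the force, the opening and the grip force at its end, in the units of the state.
- get_obs(): the state, without advancing time (a new reading comes with each control period).
- read_camera(name): name is "scene" or "top"; returns a dict with "img" (400x640x3 uint8, red, green, blue), "camera_matrix" (3x3 intrinsics, pixels), "k1" (the pictures are not rectified: a ray, as slopes to the right and down, at radius r is drawn at 1 + k1 r^2 times it, then the intrinsics apply), "pose" (4x4, takes a point from camera to world coordinates). Camera axes: x right, y down, z forward; pixel columns grow to the right and rows downward; lengths in m; the calibration is good to about 2 mm. A picture is of the moment at which its call begins. There is no depth.
- hand_in(): hands the job in; it is judged then, once.
The state is a dict: "t": time; "q": joint angles; "joint_vel": joint speeds; "joint_torque": joint torques, N m; "eef_pos": TCP position; "tool_rot": TCP orientation; "contact_force": force on the tool from outside, world axes, zero at the start; "torque": the same for the moment, N m; "gripper_width": opening from 0.0 (shut) to 1.0 (fully open); "grasp_force": force on a finger pad.
Only numpy, scipy, OpenCV 4.12 (cv2) and the standard library are available. Lean on these libraries where they do the work, as an engineer would, in place of code of your own. Each camera call takes 0.05 s, during which the arm holds its last target. There are 200 camera calls.

### The job

Take the tall glaze test tile out of the rack, stand it fully home in the slot of the wooden holder while the holder stands on the table, and let go of it. Then lift the holder by its metal handle post and hold it up in the air so that the tile is upright in front of the inspection camera, its middle level with the lens and 180 mm straight ahead of it, one broad face square to the lens. Finish while still holding the holder there by its post, steady, without touching the tile or camera, and leave the other tiles and the pots and tools where they are.

Things in the scene. Friction and masses are not known exactly. Their poses are not given: they have to be found in the camera images.
- tall_tile: the only tall test tile: flat upright clay slab with white glaze on its upper part, 8 mm thick (its x), 40 wide (its y), 100 high (its z); about 70 g. Origin: centre of its lower end. Starts upright in one of the rack's three slots, sunk 26 mm, so 74 mm stand clear (slightly loose: may lean a few degrees)
- tile_center (a point): the middle of the tall tile, 50 mm above its origin; same axes as the tile
- rack: fixed wooden block 190 (x) x 64 (y) x 32 mm high, with three slots 62 mm apart along its x; in each stands a tile whose thickness lies along the rack's x; slot floors 6 mm above the table. Origin under its centre
- holder: loose holder, about 0.3 kg: wooden block 56 (x) x 130 (y) x 44 mm high, with a slot from above at y = -30 mm and an upright metal handle post at y = +38 mm. Origin under the block's centre, z up
- slot_mouth (a point): centre of the slot's mouth on top of the holder's block: at (0, -30, 44) mm in the holder. The slot is 10.6 mm along the holder's x and 42.6 along its y, 35 mm deep, with bent metal lead-in lips that rise 6 mm and flare at 45 degrees round its mouth: the seated tile's thickness lies along the holder's x, and 65 mm of it stand clear
- slot_floor (a point): centre of the slot's floor, at (0, -30, 9) mm in the holder
- handle (a point): grip point of the holder's post, at (0, 38, 108) mm in the holder. The post is 20 mm (x) x 26 mm (y) and its top is 125 mm above the holder's underside
- camera: fixed stand of the inspection camera: round foot 120 mm across, mast 340 mm high on which the camera head is clamped. Origin under the mast; the camera looks level along the stand's -x
- lens (a point): centre of the lens's front glass, at -90 mm in x of the stand, 200 to 260 mm above the table (differs from run to run; the head stays where it is clamped)
- focus (a point): the point 180 mm straight ahead of the lens and level with it, where the tile's middle is to be shown
- short_tile_a: one of two short test tiles, same clay, width (40) and thickness (8) as the tall one but only 58 mm high; stands in another slot of the rack; to be left alone. Origin: centre of its lower end
- short_tile_b: the other short test tile, the same as short_tile_a
- pinch_bowl: small loose clay bowl, 84 mm across, 45 high, to be left alone; origin under its centre
- mug: loose blue mug, 80 mm across, 90 high, to be left alone; origin under its centre
- glaze_jar: loose lidded jar, 68 mm across, 95 high, to be left alone; origin under its centre
- brush: loose brush about 200 mm long lying on the table, to be left alone; origin below the middle
- rib: loose dark wooden shaping rib, 50 x 95 x 8 mm, lying beyond the rack on the left, to be left alone; origin under its centre
Things that resemble listed ones, but are neither listed nor needed, are in the scene too. There is more than one size of the rack; the one meant has the size given above.

How it is judged:
On the way, in this order (a step that is already met when the one before it is completed fails the run):
1. the tall tile stands fully home in the slot of the holder, let go, while the holder stands on the table (distance between tall_tile and slot_floor below 0.006 m and angle between the x axis of tall_tile and the x axis of holder, either way round below 0.12 rad and height (world z) of holder below 0.006 m and contact force between the fingers and tall_tile below 0.2 N), for 0.2 s.
2. the holder with the tile in it is lifted clear of the table (distance between tall_tile and slot_floor below 0.006 m and height (world z) of holder above 0.06 m), for 0.2 s.
At the end, for the whole second after the job is handed in: Gripper holds the holder (over 2 N) in the air, nothing else touching it, below 30 mm/s; tall tile within 6 mm of the slot floor, parallel to the slot within 0.12 rad, untouched by the fingers, middle within 25 mm of the focus point, lean under 0.17 rad, face square to the lens within 0.2 rad (distance between tall_tile and slot_floor below 0.006 m and angle between the x axis of tall_tile and the x axis of holder, either way round below 0.12 rad and distance between tile_center and focus below 0.025 m and angle between tall_tile's own z axis and vertical below 0.17 rad and angle between the x axis of tall_tile and the x axis of camera, either way round below 0.2 rad and height (world z) of holder above 0.09 m and contact force between the fingers and holder above 2 N and contact force between the fingers and tall_tile below 0.3 N and contact force between each of holder, tall_tile and camera below 0.1 N and contact force between holder and rack below 0.1 N and linear speed of holder below 0.03 m/s); the arm keeps its last pose, push and grip.
It fails at once if another tile, pot or tool is moved more than 25 mm (distance of any of short_tile_a, short_tile_b, pinch_bowl, mug, glaze_jar, brush, rib from where it was at the start of the episode above 0.025 m).
It fails at once if the camera is knocked (over 5 N, or its lens moved by 10 mm) (contact force between anything else and camera above 5 N or distance of lens from where it was at the start of the episode above 0.01 m).
It also fails if it takes over 50 s, if anything falls off the work surface, if the arm or the gripper's body presses on something with over 40 N, if the wrist force passes 120 N, or if a joint passes its speed limit or range.

## Working session

There is one attempt and no reset: what is moved stays moved. The work goes in short steps, Python scripts to look and compute and a tool call to move; the robot and the scene stay as the last step left them, time stands still between calls to the robot, and variables do not carry over. Pictures are saved under pics/ and viewed, at most 10 in all, crops included, and the job is handed in when it is done.

Besides the shell and the picture viewer there is one more tool, called by a JSON object that holds its "op" and its "data". arm_command: Moves the arm, as the interface text tells. Its arguments: {"type":"object","properties":{"commands":{"type":"array","items":{"type":"number"}},"force":{"type":"number"}},"required":["commands"]}

```bash
mkdir -p pics; ls
python3 - <<'E'
from station import *
import cv2,pickle
o=get_obs();print(o['t'],o['eef_pos'],o['tool_rot'],o['gripper_width'])
for n in('scene','top'):
    c=read_camera(n);cv2.imwrite(f'pics/{n}0.png',cv2.resize(c['img'][:,:,::-1],(800,500)));pickle.dump(c,open(n+'0.pkl','wb'))
    print(n,c['camera_matrix'].tolist(),c['k1'],c['pose'].round(3).tolist())
E
```

```text
pics
0.0 [0.29139536 0.60823624 0.23034387] [-1.32789179e-04  2.21520414e-01  9.75155337e-01 -8.70448629e-04] 0.996329411204536
scene [[497.8499852779096, 0.0, 312.5623915913303], [0.0, 497.8499852779096, 199.15766736600784], [0.0, 0.0, 1.0]] -0.015484502914929327 [[0.027, 0.597, -0.802, 1.575], [1.0, -0.007, 0.028, -0.06], [0.011, -0.802, -0.597, 0.977], [0.0, 0.0, 0.0, 1.0]]
top [[455.64298638946497, 0.0, 322.41837582063346], [0.0, 455.64298638946497, 208.36790297796978], [0.0, 0.0, 1.0]] -0.10621321919291336 [[0.025, -0.989, 0.144, 0.282], [-1.0, -0.026, -0.001, -0.016], [0.005, -0.144, -0.99, 1.346], [0.0, 0.0, 0.0, 1.0]]
```

View pics/scene0.png

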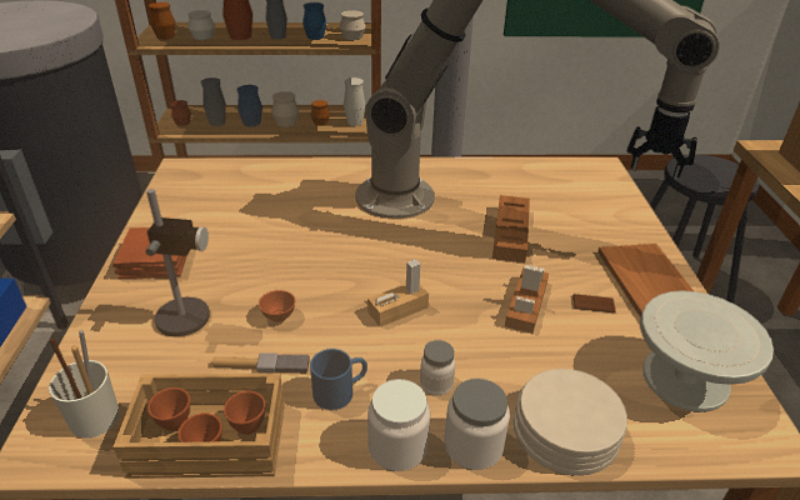

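View pics/top0.png

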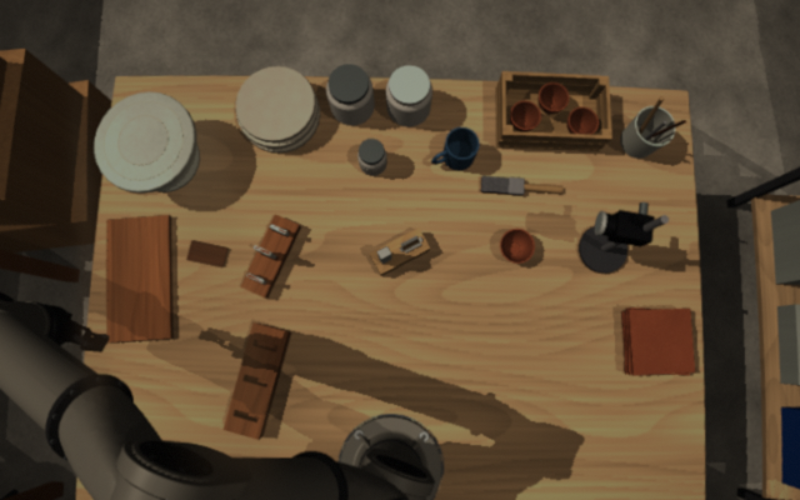

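Run:
```python
import cv2,pickle,numpy as np
t=pickle.load(open('top0.pkl','rb'))['img'][:,:,::-1];s=pickle.load(open('scene0.pkl','rb'))['img'][:,:,::-1]
R=lambda i,f:cv2.resize(i,None,fx=f,fy=f,interpolation=cv2.INTER_CUBIC)
out=np.zeros((600,800,3),np.uint8)
a=R(t[165:240,180:360],4);out[:300,:720]=np.clip(a*1.4,0,255)   # 4x, origin (180,165)
b=R(s[200:272,285:445],4);out[305:305+288,:640]=b   # origin (285,200)
c=R(s[145:272,105:175],2);out[305:305+254,650:790]=c # origin (105,145)
cv2.imwrite('pics/m1.png',out)
```

```text
(no output)
```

View pics/m1.png

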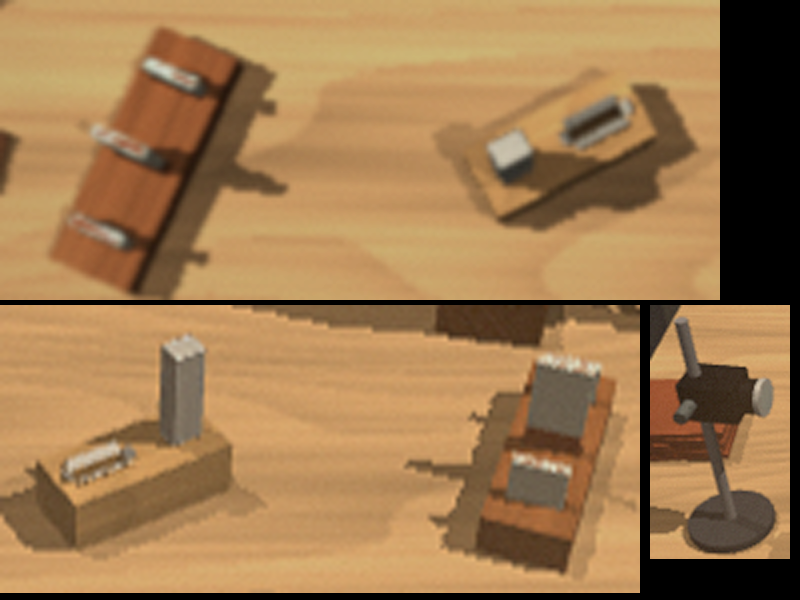

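```bash
cat > h.py <<'E'
import numpy as np,cv2,pickle
from scipy.optimize import least_squares
from scipy.spatial.transform import Rotation as Ro
def proj(c,P):
    P=np.atleast_2d(P);T=c['pose'];p=(P-T[:3,3])@T[:3,:3];s=p[:,:2]/p[:,2:]
    s=s*(1+c['k1']*(s**2).sum(1,keepdims=True));K=c['camera_matrix'];return s*[K[0,0],K[1,1]]+K[:2,2]
def pl(v,L): # v=x,y,yaw ; local pts
    c,s=np.cos(v[2]),np.sin(v[2]);L=np.atleast_2d(L).astype(float);return np.c_[v[0]+c*L[:,0]-s*L[:,1],v[1]+s*L[:,0]+c*L[:,1],L[:,2]]
C={n:pickle.load(open(n+'0.pkl','rb')) for n in('top','scene')}
def fit(obs,v0): # obs: list of (cam,local,px)
    f=lambda v:np.concatenate([(proj(C[n],pl(v,l))[0]-p) for n,l,p in obs])
    r=least_squares(f,v0,loss='soft_l1');return r.x,f(r.x).reshape(-1,2).round(1).tolist()
T=lambda x,y:np.array([x/4+180,y/4+165])-.375
S=lambda x,y:np.array([x/4+285,(y-305)/4+200])-.375
E
cat > fit.py <<'E'
from h import *
def best(obs,v0s):
    return min((fit(obs,v) for v in v0s),key=lambda r:np.abs(r[1]).sum())
Y=np.arange(-3,3.2,.5)
H=[('top',[0,.038,.125],T(511,145)),('top',[0,-.03,.05],T(598,121)),('scene',[0,.038,.125],S(183,347)),('scene',[0,-.03,.05],S(98,463)),
 ('top',[.028,.065,.044],T(467,155)),('top',[.028,-.065,.044],T(617,73)),('top',[-.028,-.065,.044],T(655,130)),('scene',[.028,-.065,0],S(76,545))]
H2=[(n,[-l[0],l[1],l[2]],p) for n,l,p in H]
h,r=min((best(o,[(.6,-.05,y) for y in Y]) for o in(H,H2)),key=lambda r:np.abs(r[1]).sum());print('holder',h,r)
K=[('top',[-.095,.032,.032],T(50,257)),('top',[.095,.032,.032],T(160,27)),('top',[.095,-.032,.032],T(242,62)),('scene',[-.095,0,.032],S(521,524))]
K=[('top',[-.095,.032,.032],T(50,257)),('top',[.095,.032,.032],T(160,27)),('top',[.095,-.032,.032],T(242,62)),
 ('scene',[.095,.032,0],S(568,573)),('scene',[.095,-.032,.032],S(481,517)),('scene',[.095,-.032,0],S(482,549)),('scene',[.095,.032,.032],S(577,540)),]
k,r=best(K,[(.55,.25,y) for y in Y]);print('rack',k,r)
L=[('top',[0,.02,.106],T(94,126)),('top',[0,-.02,.106],T(166,161)),('scene',[0,.02,.106],S(600,368)),('scene',[0,-.02,.106],S(539,360))]
t,r=best(L,[(.55,.25,y) for y in Y]);print('tile',t,r)
def camres(v):
    f=v[:3];q=[]
    for n,l,p in [('scene',[0,0,.005],(146.3,252.8)),('top',[0,0,.005],(482.4,200.8)),('top',[0,0,.34],(528.5,177)),('scene',[0,0,.34],(121.5,152.5)),('scene',[-.09,0,v[3]],(161.5,190.8)),('top',[-.09,0,v[3]],(478,180))]:
        q.append(proj(C[n],pl(f,l))[0]-p)
    return np.concatenate(q)
R=min((least_squares(camres,(.6,-.5,y,.23),loss='soft_l1') for y in Y),key=lambda r:r.cost);v=R.x
print('cam',v,camres(v).reshape(-1,2).round(1).tolist());print('lens',pl(v,[-.09,0,v[3]]),'focus',pl(v,[-.27,0,v[3]]))
pickle.dump((h,k,t,v),open('poses.pkl','wb'))
ims={n:cv2.resize(C[n]['img'][:,:,::-1],None,fx=4,fy=4,interpolation=cv2.INTER_CUBIC) for n in C}
def line(p,L,c=(0,255,0),cl=True):
    for n in C: cv2.polylines(ims[n],[np.int32(np.round((proj(C[n],pl(p,L))+.375)*4))],cl,c,1)
def box(p,x,y,z0,z1,ox=0,oy=0):
    q=[(ox-x,oy-y),(ox+x,oy-y),(ox+x,oy+y),(ox-x,oy+y)]
    for z in(z0,z1): line(p,[(*a,z) for a in q])
    for a in q: line(p,[(*a,z0),(*a,z1)])
box(h,.028,.065,0,.044);box(h,.01,.013,.044,.125,0,.038);box(h,.0053,.0213,.044,.05,0,-.03)
box(k,.095,.032,0,.032);box(t,.004,.02,.032,.106)
a=np.linspace(0,6.28,30)
line(v,np.c_[.06*np.cos(a),.06*np.sin(a),0*a]);line(v,[(0,0,0),(0,0,.34)]);line(v,[(0,0,v[3]),(-.09,0,v[3])],(0,0,255));line(v,np.c_[-.09+0*a,.018*np.cos(a),v[3]+.018*np.sin(a)],(0,0,255))
out=np.zeros((600,800,3),np.uint8)
out[:300,:720]=ims['top'][660:960,720:1440];out[305:593,:640]=ims['scene'][800:1088,1140:1780]
cv2.imwrite('pics/o1.png',out)
out=np.zeros((520,640,3),np.uint8);out[:400,:320]=ims['top'][600:1000,1820:2140];out[:508,325:625]=ims['scene'][580:1088,420:720];cv2.imwrite('pics/o2.png',out)
E
python3 fit.py
```

```text
holder [ 0.49524061 -0.00713302 -5.74451735] [[-0.4, 1.1], [-0.8, -0.2], [-1.0, -1.3], [-0.5, -1.6], [-1.4, -0.8], [0.1, -1.9], [0.2, 0.3], [-0.4, 1.1]]
rack [ 0.47915598  0.29873028 -0.36218662] [[-0.3, 0.2], [-1.4, -1.3], [-2.3, -2.1], [-0.5, -0.5], [0.0, -0.3], [-1.6, 0.1], [-1.0, -0.6]]
tile [ 0.47808027  0.29876763 -0.45965448] [[-0.5, 0.2], [-6.2, -1.9], [-2.1, 0.4], [-0.7, -1.4]]
cam [ 0.51402943 -0.49682502 -1.7337314   0.22909317] [[-0.3, -1.2], [-1.1, -0.5], [2.3, -0.1], [-1.1, -1.9], [1.5, -0.2], [-0.5, -0.6]]
lens [[ 0.52862879 -0.40801703  0.22909317]] focus [[ 0.55782751 -0.23040106  0.22909317]]
```

View pics/o1.png

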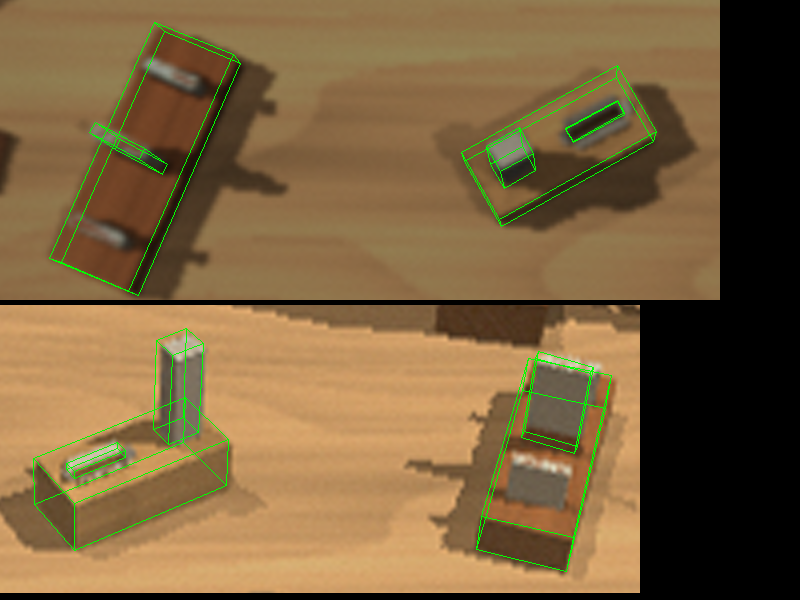

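View pics/o2.png

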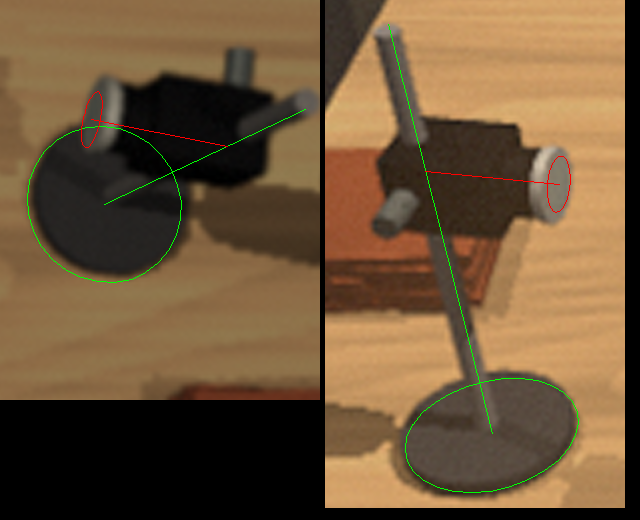

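```bash
cat >> fit.py <<'E'
H=[('top',[0,.038,.125],T(511,145)),('top',[0,-.03,.05],T(598,122)),('scene',[0,.038,.125],S(183,347)),('scene',[0,-.03,.05],S(98,463)),
 ('top',[-.028,.065,.044],T(467,155)),('top',[.028,-.065,.044],T(655,130)),('scene',[.028,-.065,0],S(77,546)),('scene',[.028,.065,.044],S(232,445))]
K[0:3]=[('top',[-.095,.032,.032],T(51,257)),('top',[.095,.032,.032],T(160,27)),('top',[.095,-.032,.032],T(242,62))]
K+=[('top',[.0,.02,.106],T(93,126)),('top',[0,-.02,.106],T(148,154)),('scene',[0,.02,.106],S(599,368)),('scene',[0,-.02,.106],S(541,360))]
V=[('scene',0,.012,(146,251.5)),('top',0,.012,(482.2,201.5)),('top',0,.34,(530,175.2)),('scene',0,.34,(121.8,153)),('scene',.09,0,(161.5,191)),('top',.09,0,(479.5,178.2))]
def J(p):
    h,k,v,o=p[:3],p[3:6],p[6:10],dict(top=p[10:12],scene=p[12:14]);q=[]
    for b,O in((h,H),(k,K)):
        for n,l,x in O:q.append(proj(C[n],pl(b,l))[0]+o[n]-x)
    for n,d,z,x in V:q.append(proj(C[n],pl(v,[-d,0,z or v[3]]))[0]+o[n]-x)
    return np.concatenate(q+[p[10:14]/1.5])
h[2]=(h[2]+np.pi)%(2*np.pi)-np.pi
R=least_squares(J,np.r_[h,k,v,0,0,0,0],loss='soft_l1');p=R.x;print(p.round(4).tolist());print(J(p).reshape(-1,2).round(1).tolist())
h,k,v=p[:3],p[3:6],p[6:10];print('post',pl(h,[0,.038,.108]),'slot',pl(h,[0,-.03,.044]),'lens',pl(v,[-.09,0,v[3]]),'focus',pl(v,[-.27,0,v[3]]))
pickle.dump((h,k,v),open('poses.pkl','wb'))
E
python3 fit.py | tail -5
```

```text
cam [ 0.51402943 -0.49682502 -1.7337314   0.22909317] [[-0.3, -1.2], [-1.1, -0.5], [2.3, -0.1], [-1.1, -1.9], [1.5, -0.2], [-0.5, -0.6]]
lens [[ 0.52862879 -0.40801703  0.22909317]] focus [[ 0.55782751 -0.23040106  0.22909317]]
[0.4982, -0.0066, 0.3711, 0.4813, 0.2996, -0.3878, 0.5202, -0.4956, -1.7531, 0.2345, 1.0224, 1.563, 0.8625, 0.0976]
[[-0.5, -0.6], [0.8, 1.6], [1.2, 0.7], [-0.3, -1.9], [5.8, 13.7], [-5.5, -12.9], [-2.8, -0.2], [0.7, 2.0], [-0.4, 0.5], [0.2, -0.4], [-1.0, -0.7], [-0.0, 0.1], [0.5, -0.1], [-1.1, 0.3], [-0.6, -0.0], [0.3, 1.1], [-0.6, -0.2], [-0.4, 0.9], [0.0, -0.3], [0.3, -0.2], [0.4, -2.1], [1.2, 0.7], [-0.8, -1.0], [1.7, -0.3], [-0.7, -0.8], [0.7, 1.0], [0.6, 0.1]]
post [[0.48444233 0.02879917 0.108     ]] slot [[ 0.50909882 -0.03457321  0.044     ]] lens [[ 0.53650598 -0.40710178  0.23451958]] focus [[ 0.56913925 -0.23008463  0.23451958]]
```

```bash
sed -i "s/('top',\[-.028,.065,.044\],T(467,155)),('top',\[.028,-.065,.044\],T(655,130))/('top',[.028,.065,.044],T(467,155)),('top',[-.028,-.065,.044],T(655,130)),('top',[.028,-.065,.044],T(617,73))/" fit.py
python3 fit.py | tail -3; python3 -c "
from station import *
from scipy.spatial.transform import Rotation as R
o=get_obs();w=o['tool_rot'];print(R.from_quat([w[1],w[2],w[3],w[0]]).as_matrix().round(3))"
```

```text
[0.4999, -0.0063, 0.5341, 0.4821, 0.2998, -0.3874, 0.5207, -0.4953, -1.7574, 0.235, 0.9386, 1.9286, 0.6511, 0.0172]
[[0.3, 1.2], [-0.1, -0.1], [0.1, -0.2], [0.4, -0.6], [-0.7, -0.6], [0.9, 0.8], [0.9, -1.5], [0.2, 2.0], [0.2, -0.4], [-0.5, 0.6], [0.1, -0.3], [-1.1, -0.6], [-0.1, 0.2], [0.4, 0.1], [-1.2, 0.4], [-0.7, 0.1], [0.2, 1.2], [-0.8, -0.1], [-0.4, 1.0], [-0.1, -0.2], [0.2, -0.1], [0.3, -1.9], [1.0, 0.8], [-0.9, -1.0], [1.5, -0.3], [-0.9, -0.8], [0.6, 1.3], [0.4, 0.0]]
post [[0.48056303 0.02639756 0.108     ]] slot [[ 0.5151809  -0.03213109  0.044     ]] lens [[ 0.53739898 -0.40689742  0.23495131]] focus [[ 0.57079627 -0.23002283  0.23495131]]
[[-0.902  0.432 -0.001]
 [ 0.432  0.902 -0.002]
 [-0.    -0.002 -1.   ]]
```

```bash
cat > go.py <<'E'
import sys,numpy as np
from station import get_obs
from scipy.spatial.transform import Rotation as Ro
# usage: go.py x y z tool_y_angle_deg
o=get_obs();w=o['tool_rot'];R=Ro.from_quat([w[1],w[2],w[3],w[0]])
x,y,z,a=map(float,sys.argv[1:5]);a=np.radians(a)
yv=np.array([np.cos(a),np.sin(a),0]);zv=np.array([0,0,-1.]);G=Ro.from_matrix(np.c_[np.cross(yv,zv),yv,zv])
print('t',round(o['t'],2),'pos',o['eef_pos'].round(4),'w',round(o['gripper_width'],3),'F',np.round(o['contact_force'],1),'q',np.round(o['q'],2))
print('shift',R.inv().apply(np.array([x,y,z])-o['eef_pos']).round(4),'turn',(R.inv()*G).as_rotvec(degrees=True).round(2))
E
python3 go.py .482 .300 .2 -22.2
```

```text
t 0.1 pos [0.2914 0.6083 0.2304] w 1.004 F [0.2 0.2 0. ] q [-1.23  0.48  0.02  1.56 -0.01  1.11 -0.08]
shift [-0.305  -0.1956  0.0308] turn [-7.00e-02  7.00e-02  8.66e+01]
```

{"op": "arm_command", "data": {"commands": [-0.04,-0.025,0,0,0,8,0.5,-0.08,-0.05,0,0,0,16,0.5,-0.12,-0.075,0,0,0,24,0.5,-0.16,-0.1,0,0,0,32,0.5,-0.2,-0.125,0.01,0,0,40,0.5,-0.24,-0.15,0.01,0,0,48,0.5,-0.28,-0.18,0.01,0,0,56,0.5,-0.305,-0.196,0.02,0,0,64,0.5]}}

```text
t: 0.9
eef_pos: [0.4844, 0.296, 0.2122]
tool_rot: [0.001, 0.708, 0.706, 0.001]
contact_force: [-0.6, -0.5, 0.2]
gripper_width: 0.5
grasp_force: 0.0
```

```bash
python3 go.py .482 .300 .13 -22.2
```

```text
t 0.9 pos [0.4844 0.296  0.2122] w 0.5 F [-0.6 -0.5  0.2] q [-0.94  0.33  0.35  1.86 -0.13  0.98 -0.54]
shift [ 0.004  -0.0025  0.0822] turn [ 1.100e-01 -2.000e-02  2.201e+01]
```

{"op": "arm_command", "data": {"commands": [0.002,-0.001,0.015,0,0,8,0.5,0.004,-0.002,0.03,0,0,16,0.5,0.004,-0.002,0.06,0,0,22,0.5,0.004,-0.002,0.082,0,0,22,0.5,0.004,-0.002,0.082,0,0,22,0.5]}}

```text
t: 1.4
eef_pos: [0.4777, 0.3029, 0.1263]
tool_rot: [0.0, 0.827, 0.562, -0.003]
contact_force: [-0.2, -0.6, -0.7]
gripper_width: 0.501
grasp_force: 0.0
```

```bash
python3 go.py .482 .300 .075 -22.2
cat > look.py <<'E'
import sys;from station import read_camera
from h import *
# look.py name  top(u,v,u2,v2) scene(...)
n=sys.argv[1];a=list(map(int,sys.argv[2:10]));o=np.zeros((600,800,3),np.uint8)
R=lambda i,f:cv2.resize(i,None,fx=f,fy=f,interpolation=cv2.INTER_CUBIC)
t=read_camera('top');s=read_camera('scene');pickle.dump((t,s),open(n+'.pkl','wb'))
t=R(t['img'][a[1]:a[3],a[0]:a[2],::-1],4);s=R(s['img'][a[5]:a[7],a[4]:a[6],::-1],4)
t=t[:295,:800];s=s[:300,:800]
o[:t.shape[0],:t.shape[1]]=np.clip(t*1.4,0,255);o[300:300+s.shape[0],:s.shape[1]]=s
cv2.imwrite(f'pics/{n}.png',o)
E
python3 look.py l1 170 165 290 238 390 190 510 265
```

```text
t 1.4 pos [0.4777 0.3029 0.1263] w 0.501 F [-0.2 -0.6 -0.7] q [-0.98  0.45  0.39  1.93 -0.23  0.81 -0.84]
shift [-0.0008  0.0052  0.0513] turn [-0.16  0.33  0.63]
```

View pics/l1.png

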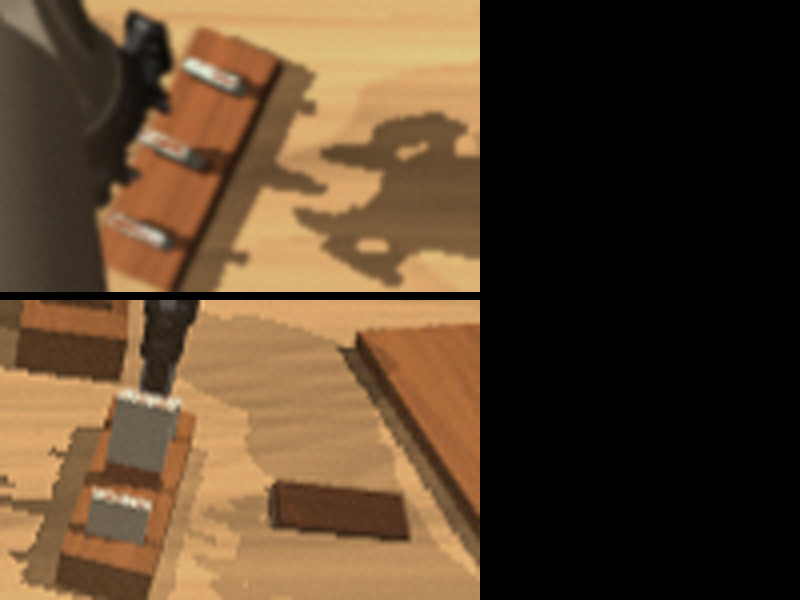

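Run:
```python
from h import *
h,k,v=pickle.load(open('poses.pkl','rb'))
off=dict(top=np.array([.94,1.93]),scene=np.array([.65,.02]));org=dict(top=(170,165,0),scene=(390,190,300))
for nm,P in [('tcp',[[.4777,.3029,.1263]]),('mid',pl(k,[[0,.02,.106],[0,-.02,.106]])),('front',pl(k,[[.062,.02,.064],[.062,-.02,.064]])),('rear',pl(k,[[-.062,.02,.064],[-.062,-.02,.064]])),('rearTall',pl(k,[[-.062,.02,.106],[-.062,-.02,.106]]))]:
    for n in off:
        p=(proj(C[n],np.array(P))+off[n]+.375-np.array(org[n][:2]))*4+[0,org[n][2]];print(nm,n,p.round(0).tolist())
```

```text
tcp top [[147.0, 144.0]]
tcp scene [[156.0, 374.0]]
mid top [[134.0, 131.0], [185.0, 154.0]]
mid scene [[177.0, 407.0], [121.0, 394.0]]
front top [[186.0, 63.0], [235.0, 85.0]]
front scene [[153.0, 507.0], [95.0, 493.0]]
rear top [[111.0, 219.0], [161.0, 242.0]]
rear scene [[183.0, 403.0], [129.0, 391.0]]
rearTall top [[95.0, 212.0], [147.0, 235.0]]
rearTall scene [[192.0, 358.0], [137.0, 346.0]]
```

{"op": "arm_command", "data": {"commands": [0,0.004,0,0,0,0.6,0.5,0,0.004,0.005,0,0,0.6,0.5,0,0.004,0.01,0,0,0.6,0.5,0,0.004,0.01,0,0,0.6,0.5]}}

```text
t: 1.9
eef_pos: [0.4833, 0.3026, 0.1188]
tool_rot: [-0.0, 0.83, 0.558, -0.0]
contact_force: [-0.8, 0.7, -0.4]
gripper_width: 0.498
grasp_force: 0.0
```

```bash
python3 go.py .482 .300 .075 -22.2
```

```text
t 1.9 pos [0.4833 0.3026 0.1188] w 0.498 F [-0.8  0.7 -0.4] q [-0.97  0.46  0.39  1.93 -0.24  0.79 -0.84]
shift [-0.0028 -0.0002  0.0438] turn [-0.03  0.03  0.01]
```

{"op": "arm_command", "data": {"commands": [-0.003,0,0.01,0,0,0,0.5,-0.003,0,0.02,0,0,0,0.5,-0.003,0,0.03,0,0,0,0.5,-0.003,0,0.04,0,0,0,0.5,-0.003,0,0.044,0,0,0,0.5,-0.003,0,0.044,0,0,0,0.5,-0.003,0,0.044,0,0,0,0.4], "force": 25}}

```text
t: 2.6
eef_pos: [0.4828, 0.3, 0.0753]
tool_rot: [0.0, 0.83, 0.558, 0.0]
contact_force: [0.1, 0.6, 0.5]
gripper_width: 0.398
grasp_force: 0.0
```

{"op": "arm_command", "data": {"commands": [0,0,0,0,0,0,0.3,0,0,0,0,0,0,0.2,0,0,0,0,0,0,0.1,0,0,0,0,0,0,0,0,0,0,0,0,0,0,0,0,0,0,0,0,0,0,0,0,0,0,0,0], "force": 25}}

```text
t: 3.3
eef_pos: [0.4826, 0.3002, 0.0756]
tool_rot: [-0.0, 0.83, 0.558, 0.0]
contact_force: [-1.6, -0.2, 5.4]
gripper_width: 0.09
grasp_force: 27.2
```

```bash
python3 go.py .482 .300 .165 -22.2
```

```text
t 3.3 pos [0.4826 0.3002 0.0756] w 0.09 F [-1.6 -0.2  5.4] q [-0.94  0.52  0.36  1.96 -0.27  0.71 -0.81]
shift [-0.0004 -0.0005 -0.0894] turn [-0.01 -0.03  0.01]
```

{"op": "arm_command", "data": {"commands": [0,0,-0.01,0,0,0,0,0,0,-0.02,0,0,0,0,0,0,-0.03,0,0,0,0,0,0,-0.055,0,0,0,0,0,0,-0.08,0,0,0,0,0,0,-0.105,0,0,0,0,0,0,-0.13,0,0,0,0,0,0,-0.15,0,0,0,0], "force": 40}}

```text
t: 4.1
eef_pos: [0.483, 0.2999, 0.2276]
tool_rot: [-0.0, 0.83, 0.558, 0.001]
contact_force: [-0.2, -0.4, -0.1]
gripper_width: 0.09
grasp_force: 40.9
```

```bash
python3 go.py .515 -.032 .225 30.6
```

```text
t 4.1 pos [0.483  0.2999 0.2276] w 0.09 F [-0.2 -0.4 -0.1] q [-1.02  0.32  0.44  1.84 -0.16  1.01 -0.9 ]
shift [-0.2952  0.1551  0.0023] turn [  0.1   -0.07 -52.82]
```

{"op": "arm_command", "data": {"commands": [-0.04,0.02,0,0,0,-7,0,-0.08,0.04,0,0,0,-14,0,-0.12,0.06,0,0,0,-21,0,-0.16,0.08,0,0,0,-28,0,-0.2,0.105,0,0,0,-35,0,-0.24,0.13,0,0,0,-42,0,-0.275,0.145,0,0,0,-48,0,-0.295,0.155,0,0,0,-52.8,0]}}

```text
t: 4.9
eef_pos: [0.5143, -0.036, 0.2262]
tool_rot: [0.001, 0.496, 0.868, -0.0]
contact_force: [0.1, 0.1, -0.8]
gripper_width: 0.086
grasp_force: 40.9
```

{"op": "arm_command", "data": {"commands": [0,0,0,0,0,0,0,0,0,0,0,0,0,0]}}

```text
t: 5.1
eef_pos: [0.5146, -0.032, 0.2258]
tool_rot: [0.0, 0.497, 0.868, 0.0]
contact_force: [0.8, 0.2, -0.7]
gripper_width: 0.08
grasp_force: 40.9
```

```bash
python3 go.py .515 -.032 .135 30.6
```

```text
t 5.1 pos [ 0.5146 -0.032   0.2258] w 0.08 F [ 0.8  0.2 -0.7] q [-0.44  0.23  0.45  1.96 -0.12  0.97  0.6 ]
shift [-0.0002  0.0002  0.0908] turn [ 0.05 -0.   -0.14]
```

{"op": "arm_command", "data": {"commands": [0,0,0.02,0,0,0,0,0,0,0.045,0,0,0,0,0,0,0.07,0,0,0,0,0,0,0.085,0,0,0,0,0,0,0.09,0,0,0,0,0,0,0.09,0,0,0,0]}}

```text
t: 5.7
eef_pos: [0.5144, -0.0305, 0.135]
tool_rot: [-0.001, 0.495, 0.869, -0.0]
contact_force: [0.5, 0.3, -0.2]
gripper_width: 0.087
grasp_force: 40.9
```

```bash
python3 go.py .515 -.032 .08 30.6;python3 look.py l2 280 170 400 243 270 195 390 270
```

```text
t 5.7 pos [ 0.5144 -0.0305  0.135 ] w 0.087 F [ 0.5  0.3 -0.2] q [-0.4   0.36  0.41  2.05 -0.2   0.78  0.67]
shift [-0.0016 -0.0002  0.055 ] turn [-0.05 -0.04  0.08]
```

View pics/l2.png

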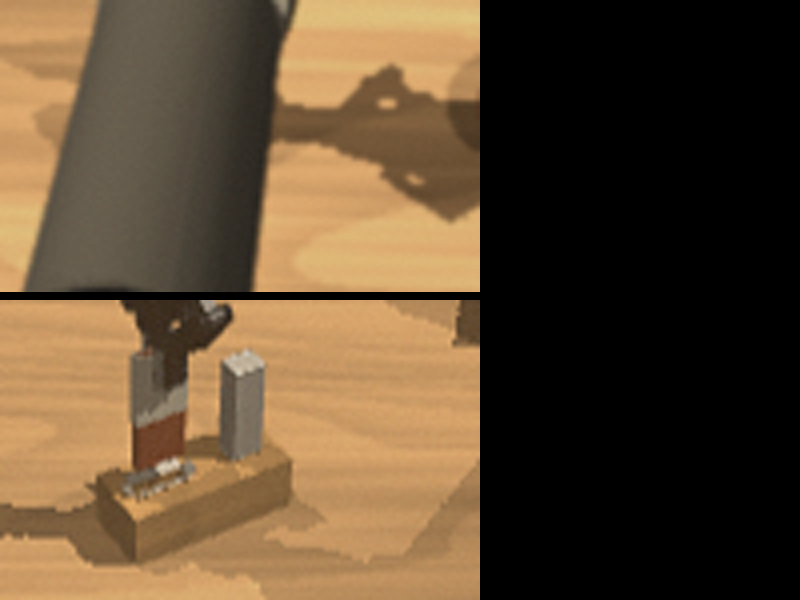

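Run:
```python
from h import *
h,k,v=pickle.load(open('poses.pkl','rb'));s=pickle.load(open('l2.pkl','rb'))[1]
f=9;u0,v0,u1,v1=292,205,348,268
im=cv2.resize(s['img'][v0:v1,u0:u1,::-1],None,fx=f,fy=f,interpolation=cv2.INTER_CUBIC);raw=im.copy()
def line(P,c):
    p=proj(s,P)+[.65,.02];cv2.polylines(im,[np.int32((p+.5-[u0,v0])*f)],True,c,1)
t=(.5144,-.0305,np.radians(30.6))
for z in(.0654,.1654):line(pl(t,[(x,y,z) for x,y in((-.004,-.02),(.004,-.02),(.004,.02),(-.004,.02))]),(0,255,0))
for d,z in((0,.044),(.006,.05)):line(pl(h,[(x*(.0053+d),-.03+y*(.0213+d),z) for x,y in((-1,-1),(1,-1),(1,1),(-1,1))]),(255,0,0))
line(pl(h,[(x*.01,.038+y*.013,.125) for x,y in((-1,-1),(1,-1),(1,1),(-1,1))]),(255,0,0))
line(pl(h,[(x*.028,y*.065,.044) for x,y in((-1,-1),(1,-1),(1,1),(-1,1))]),(255,0,0))
o=np.zeros((600,800,3),np.uint8);w=np.hstack([raw[:,:400],im[:,:400]])[:600];o[:w.shape[0],:w.shape[1]]=w;cv2.imwrite('pics/z2.png',o)
```

```text
(no output)
```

View pics/z2.png

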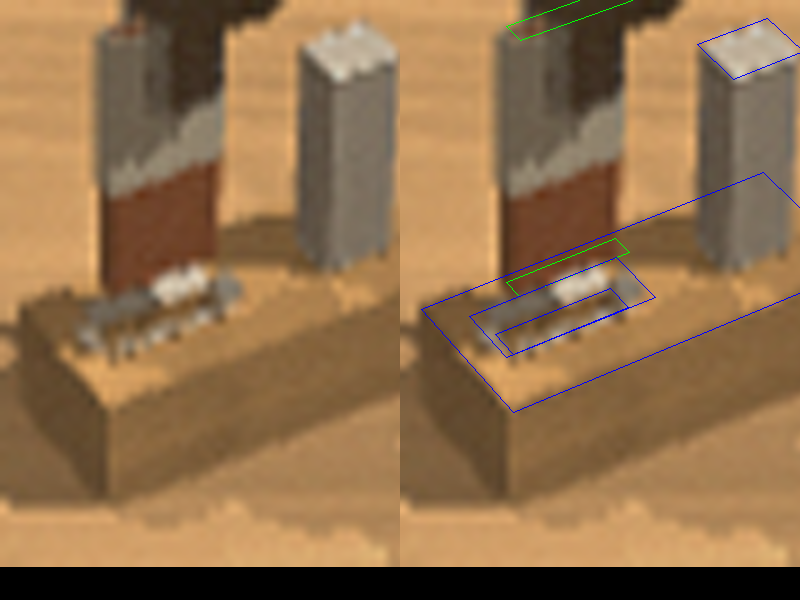

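{"op": "arm_command", "data": {"commands": [0,0,0.005,0,0,0,0,0,0,0.01,0,0,0,0,0,0,0.014,0,0,0,0,0,0,0.018,0,0,0,0,0,0,0.022,0,0,0,0,0,0,0.022,0,0,0,0], "force": 25}}

```text
t: 6.4
eef_pos: [0.5149, -0.0318, 0.1143]
tool_rot: [-0.0, 0.496, 0.869, 0.0]
contact_force: [-4.6, 0.6, 14.2]
gripper_width: 0.086
grasp_force: 43.3
```

```bash
python3 go.py .5144 -.0305 .08 30.6
```

```text
t 6.4 pos [ 0.5149 -0.0318  0.1143] w 0.086 F [-4.6  0.6 14.2] q [-0.38  0.39  0.4   2.06 -0.22  0.73  0.69]
shift [0.0014 0.0002 0.0343] turn [ 0.03 -0.04 -0.03]
```

{"op": "arm_command", "data": {"commands": [0,0,-0.004,0,0,0,0,0.002,-0.002,-0.004,0,0,0,0,0.002,-0.002,0,0,0,0,0,0.002,-0.002,0.003,0,0,0,0,0.002,-0.002,0.006,0,0,0,0,0.002,-0.002,0.006,0,0,0,0]}}

```text
t: 7.0
eef_pos: [0.5114, -0.031, 0.1066]
tool_rot: [-0.0, 0.495, 0.869, -0.0]
contact_force: [-0.1, 0.1, -1.1]
gripper_width: 0.086
grasp_force: 40.9
```

```bash
python3 go.py .5144 -.0305 .08 30.6
```

```text
t 7.0 pos [ 0.5114 -0.031   0.1066] w 0.086 F [-0.1  0.1 -1.1] q [-0.38  0.4   0.39  2.07 -0.23  0.71  0.69]
shift [-0.0011  0.0029  0.0266] turn [-0.07 -0.03  0.  ]
```

{"op": "arm_command", "data": {"commands": [0,0,0.004,0,0,0,0,0,0,0.008,0,0,0,0,0,0,0.012,0,0,0,0,0,0,0.016,0,0,0,0,0,0,0.02,0,0,0,0,0,0,0.024,0,0,0,0,0,0,0.024,0,0,0,0]}}

```text
t: 7.7
eef_pos: [0.5115, -0.0311, 0.0827]
tool_rot: [-0.0, 0.495, 0.869, -0.0]
contact_force: [0.8, -0.0, -0.5]
gripper_width: 0.083
grasp_force: 40.9
```

```bash
python3 go.py .5144 -.0305 .08 30.6
```

```text
t 7.7 pos [ 0.5115 -0.0311  0.0827] w 0.083 F [ 0.8 -0.  -0.5] q [-0.36  0.44  0.37  2.08 -0.26  0.66  0.72]
shift [-0.001   0.0028  0.0027] turn [-0.05 -0.03 -0.  ]
```

{"op": "arm_command", "data": {"commands": [0,0,0.001,0,0,0,0,0,0,0.002,0,0,0,0,0,0,0.003,0,0,0,0,0,0,0.004,0,0,0,0,0,0,0.005,0,0,0,0,0,0,0.005,0,0,0,0]}}

```text
t: 8.3
eef_pos: [0.512, -0.031, 0.0786]
tool_rot: [-0.0, 0.495, 0.869, 0.0]
contact_force: [-2.2, -0.9, 3.6]
gripper_width: 0.086
grasp_force: 41.6
```

{"op": "arm_command", "data": {"commands": [0,0,0,0,0,0,0.15,0,0,0,0,0,0,0.25,0,0,0,0,0,0,0.4,0,0,0,0,0,0,0.4,0,0,-0.02,0,0,0,0.4,0,0,-0.06,0,0,0,0.5,0,0,-0.1,0,0,0,0.6,0,0,-0.12,0,0,0,0.7]}}

```text
t: 9.1
eef_pos: [0.5132, -0.0313, 0.2014]
tool_rot: [0.002, 0.496, 0.869, 0.001]
contact_force: [0.6, 0.7, 0.1]
gripper_width: 0.698
grasp_force: 0.0
```

{"op": "arm_command", "data": {"commands": [0.02,0,0,0,0,0,0.8,0.05,0,0,0,0,0,0.8,0.068,0,0,0,0,0,0.8,0.068,0,0,0,0,0,0.8]}}

```text
t: 9.5
eef_pos: [0.4761, 0.0298, 0.1982]
tool_rot: [-0.001, 0.494, 0.87, 0.0]
contact_force: [0.2, 0.9, 0.2]
gripper_width: 0.799
grasp_force: 0.0
```

```bash
python3 go.py .4765 .0275 .088 30.6;python3 look.py l3 280 170 400 243 270 195 390 270
```

```text
t 9.5 pos [0.4761 0.0298 0.1982] w 0.799 F [0.2 0.9 0.2] q [-0.56  0.19  0.42  2.07 -0.1   0.89  0.45]
shift [-0.0023 -0.0008  0.1102] turn [-0.01 -0.08  0.22]
```

View pics/l3.png

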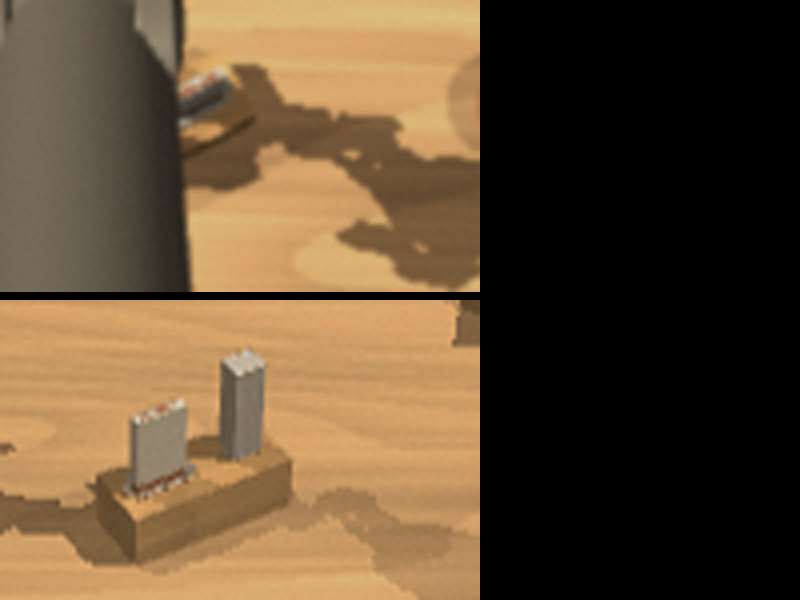

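{"op": "arm_command", "data": {"commands": [-0.002,0,0.02,0,0,0,0.8,-0.002,0,0.045,0,0,0,0.8,-0.002,0,0.07,0,0,0,0.8,-0.002,0,0.09,0,0,0,0.8,-0.002,0,0.105,0,0,0,0.8,-0.002,0,0.112,0,0,0,0.7,-0.002,0,0.112,0,0,0,0.6,-0.002,0,0.112,0,0,0,0.5]}}

```text
t: 10.4
eef_pos: [0.4789, 0.0252, 0.0868]
tool_rot: [0.0, 0.496, 0.868, 0.0]
contact_force: [0.7, -0.6, -0.5]
gripper_width: 0.5
grasp_force: 0.0
```

{"op": "arm_command", "data": {"commands": [0,0,0,0,0,0,0.4,0,0,0,0,0,0,0.35,0,0,0,0,0,0,0.3,0,0,0,0,0,0,0.25,0,0,0,0,0,0,0.2,0,0,0,0,0,0,0.1,0,0,0,0,0,0,0,0,0,0,0,0,0,0], "force": 80}}

```text
t: 11.2
eef_pos: [0.4785, 0.0259, 0.0867]
tool_rot: [0.0, 0.496, 0.869, 0.0]
contact_force: [-0.1, 0.3, 4.2]
gripper_width: 0.227
grasp_force: 78.1
```

```bash
python3 go.py .478 .027 .2 30.6
```

```text
t 11.2 pos [0.4785 0.0259 0.0867] w 0.227 F [-0.1  0.3  4.2] q [-0.49  0.38  0.36  2.16 -0.23  0.64  0.57]
shift [ 0.0012  0.0002 -0.1133] turn [ 0.03 -0.01 -0.02]
```

{"op": "arm_command", "data": {"commands": [0,0,-0.01,0,0,0,0,0,0,-0.025,0,0,0,0,0,0,-0.05,0,0,0,0,0,0,-0.075,0,0,0,0,0,0,-0.1,0,0,0,0,0,0,-0.13,0,0,0,0,0,0,-0.155,0,0,0,0,0,0,-0.175,0,0,0,0]}}

```text
t: 12.0
eef_pos: [0.4777, 0.0255, 0.2627]
tool_rot: [-0.0, 0.496, 0.869, 0.0]
contact_force: [0.4, -0.0, -4.6]
gripper_width: 0.225
grasp_force: 78.4
```

{"op": "arm_command", "data": {"commands": [0,0,0,0,0,0,0,0,0,0,0,0,0,0]}}

```text
t: 12.2
eef_pos: [0.4776, 0.0257, 0.2607]
tool_rot: [-0.0, 0.495, 0.869, -0.0]
contact_force: [-0.3, 0.5, -5.8]
gripper_width: 0.226
grasp_force: 78.4
```

```bash
python3 go.py .504 -.217 .263 79.3
```

```text
t 12.2 pos [0.4776 0.0257 0.2607] w 0.226 F [-0.3  0.5 -5.8] q [-0.59  0.11  0.44  2.   -0.06  1.04  0.42]
shift [-0.2224 -0.1008 -0.0024] turn [-2.000e-02 -4.000e-02 -4.869e+01]
```

Now the move, split into two gentle calls' worth of rows.

{"op": "arm_command", "data": {"commands": [-0.015,-0.005,0,0,0,-3,0,-0.04,-0.02,0,0,0,-9,0,-0.07,-0.03,0,0,0,-15,0,-0.1,-0.045,0,0,0,-21,0,-0.13,-0.06,0,0,0,-28,0,-0.16,-0.075,0,0,0,-35,0,-0.185,-0.085,0,0,0,-41,0,-0.205,-0.093,0,0,0,-45,0]}}

```text
t: 13.0
eef_pos: [0.501, -0.1998, 0.2592]
tool_rot: [-0.002, 0.124, 0.992, -0.0]
contact_force: [-0.5, -0.1, -4.3]
gripper_width: 0.223
grasp_force: 78.5
```

```bash
python3 go.py .504 -.217 .263 79.3
```

```text
t 13.0 pos [ 0.501  -0.1998  0.2592] w 0.223 F [-0.5 -0.1 -4.3] q [-0.17  0.24  0.52  1.87 -0.13  1.06  1.72]
shift [-0.0071 -0.016  -0.0039] turn [-0.06 -0.22 -3.58]
```

{"op": "arm_command", "data": {"commands": [-0.003,-0.007,-0.001,0,0,-1.5,0,-0.006,-0.014,-0.003,0,0,-3.6,0,-0.007,-0.016,-0.004,0,0,-3.6,0,-0.007,-0.016,-0.004,0,0,-3.6,0,-0.007,-0.016,-0.004,0,0,-3.6,0]}}

```text
t: 13.5
eef_pos: [0.505, -0.2146, 0.2644]
tool_rot: [-0.001, 0.094, 0.996, 0.0]
contact_force: [0.9, 0.1, -4.7]
gripper_width: 0.222
grasp_force: 78.5
```

```bash
python3 go.py .504 -.217 .263 79.3; python3 look.py l4 370 140 550 213 100 120 300 195
```

```text
t 13.5 pos [ 0.505  -0.2146  0.2644] w 0.222 F [ 0.9  0.1 -4.7] q [-0.13  0.25  0.51  1.85 -0.14  1.08  1.81]
shift [ 0.0005 -0.0026  0.0014] turn [ 0.01 -0.1  -0.11]
```

View pics/l4.png

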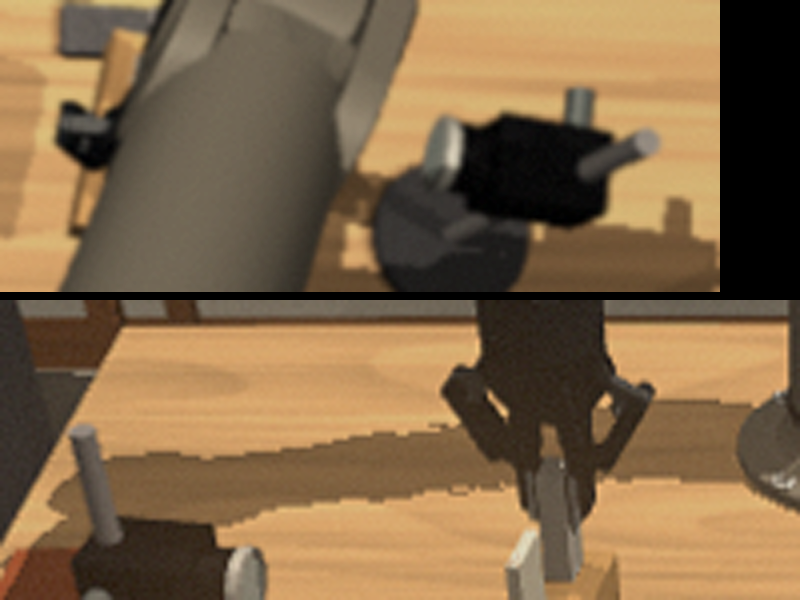

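{"op": "arm_command", "data": {"commands": [0,-0.001,0,0,0,0,0,0,-0.003,0.001,0,0,0,0,0,-0.003,0.001,0,0,0,0,0,-0.003,0.001,0,0,0,0,0,-0.003,0.001,0,0,0,0,0,-0.003,0.001,0,0,0,0]}}

```text
t: 14.2
eef_pos: [0.5049, -0.2182, 0.2643]
tool_rot: [0.0, 0.094, 0.996, 0.0]
contact_force: [-0.2, 0.4, -4.9]
gripper_width: 0.225
grasp_force: 78.6
```

```bash
python3 go.py .504 -.219 .263 79.3; python3 -c "
from station import *
import numpy as np
o=get_obs();print(np.abs(o['joint_vel']).max(),o['grasp_force']);print(hand_in())"
```

```text
t 14.2 pos [ 0.5049 -0.2182  0.2643] w 0.225 F [-0.2  0.4 -4.9] q [-0.13  0.25  0.51  1.85 -0.14  1.08  1.82]
shift [ 0.0007 -0.001   0.0013] turn [ 0.   0.  -0.1]
0.0013766698278707959 78.55886578559875
the job is handed in; nothing more can be done
None
```

I seated the tall tile in the holder, lifted the holder by its post to the estimated focus point and handed the job in at 14.2 s, with the arm steady and gripping at about 79 N; hand-in returned no verdict, and the last picture did not show enough to measure the tile's final position against the focus point.

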